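# Set the unmarked shaker speed by clicks and start it

### The job

The speed selector on the flask shaker has no marks, so set it by feel: turn the black knob gently anticlockwise back to its end stop without forcing it, then clockwise four clicks from the stop, and let go of it. Only then press the green button on the white start pad fully down and let it come back up. Leave everything else on the bench where it is.

Things in the scene. Friction and masses are not known exactly. Their poses are not given: they have to be found in the camera images.
- knob_centre (a point): Where to grip the selector knob: on its axis, 22 mm above its lower face, 25 mm above the flat panel. Fixed in the housing, does not turn with the knob; z up along the axis. The knob is a plain round black fluted cylinder without marks, 40 mm diameter, 34 mm tall. It can be gripped from above at any angle.
- knob_top (a point): Centre of the knob's top face (does not turn). Clockwise from above it has 7 rests: the first at the end stop itself, then 6 clicks, uneven, 0.3 to 0.6 rad apart, and a second stop at the last. Leaving a rest takes about 0.25 N m at once; this fades to none midway, then the knob pulls as hard on into the next rest. Let go, it settles in the nearest rest. It starts at the 2nd to 5th click.
- knob_foot (a point): Centre of the knob's lower face, 3 mm above the panel (does not turn). The anticlockwise end stop is springy and delicate: from the first rest on, resistance starts at 0.3 N m and grows by about 5 to 6 N m per rad; 0.5 N m is more than any click and a sure sign of the stop. Forcing the knob 0.15 rad past the stop (about 1.1 N m) damages it. A grip of 40 to 60 N does not slip at the clicks.
- shaker: Ivory flask shaker, fixed to the bench; origin on the bench surface under the knob's axis, x towards its rear platform, z up. Housing 75 mm high, 170 mm wide (y), x = -75 to 190 mm; the knob stands alone on the front panel, 70 mm clear all round. The platform (x = 70 to 185 mm) carries two clamped flasks, up to 150 mm above the bench.
- wiper (a joint): The slide contact inside the selector, in m: 0 at the end stop, growing by less than 0.01 mm a click, clockwise. It is hidden, and its reading is far too noisy (0.25 mm) to show clicks, even averaged: go by feel.
- start (a joint): Travel of the green start button in m: 0 up, 0.006 fully down.
- start_top (a point): Centre of the top face of the green start button, 32 mm in diameter, on a white start pad 90 x 90 x 34 mm fixed to the bench; the button's face is 52 mm above the bench, z up. It is pressed straight down, needs about 5 N for its full 6 mm travel and springs back.
- jar: Bystander: glass jar with orange cap, 64 mm diameter, 85 mm tall, origin at the centre of its underside. Pad, jar, beaker and tube rack swap places.
- beaker: Bystander: glass beaker, 72 mm diameter, 90 mm tall, origin at the centre of its underside.
- tube_rack: Bystander: yellow rack with eight small tubes, 60 x 100 x 62 mm, origin at the centre of its underside.
- marker: Bystander: blue marker lying on the bench, 14 mm thick, 120 mm long.
- forceps: Bystander: steel forceps lying flat, 130 mm long, 5 mm high.
Things that resemble listed ones, but are neither listed nor needed, are in the scene too. Leave any blue or red look-alike of the part that bears start alone.

How it is judged:
On the way, in this order (a step that is already met when the one before it is completed fails the run):
1. the selector is turned anticlockwise back to its end stop (value of joint wiper below 2e-06 m), for 0.1 s.
2. the selector rests at the fourth click from the stop, let go (value of joint wiper between 2.62e-05 and 3.22e-05 m and contact force between the fingers and shaker below 0.3 N), for 0.2 s.
3. the start button is pressed fully down (value of joint start above 0.0048 m), for 0.05 s.
At the end, for the whole second after the job is handed in: The selector rests at the fourth click clockwise from its end stop (within 0.15 rad), the start button has been pressed fully down after that (at least 4.8 of its 6 mm) and is up again, and the other things stand where they were (value of joint wiper between 2.62e-05 and 3.22e-05 m and value of joint start below 0.001 m); the robot touches nothing.
It fails at once if the knob is forced 0.15 rad or more beyond its anticlockwise end stop (value of joint wiper below -3e-06 m).
It fails at once if the start button is pressed while the selector is not at the fourth click (value of joint start above 0.003 m and (value of joint wiper below 2.62e-05 m or value of joint wiper above 3.22e-05 m)).
It fails at once if a bystander is pushed more than 30 mm (distance of any of jar, beaker, tube_rack, marker, forceps from where it was at the start of the episode above 0.03 m).
It also fails if it takes over 72 s, if anything falls off the work surface, if the arm or the gripper's body presses on something with over 40 N, if the wrist force passes 120 N, or if a joint passes its speed limit or range.

### The arm

A 6-joint arm with a two-finger parallel gripper is mounted at the origin on the work surface. World frame = base frame: x ahead of the robot, y to its left, z up, the work surface at z = 0. Lengths are in m, angles in rad, forces in N, time in s.
With the tool pointing down it reaches from about 0.35 to 0.775 m from the base axis. Payload 5.5 kg.
Tool frame: the origin (TCP) lies at the very end of the fingers, on their centre line; the grasp point (between the pads) lies 19 mm behind it; z points along the fingers, y is the direction in which the jaws open and shut (so a half turn about z gives the same grasp; the last joint's range is limited). The gripper opens to 85 mm and grips with 20 to 120 N. Pads are 22 mm wide; open, the fingers measure 114 mm over their backs; the gripper's body (76 mm by 85 mm) begins 54 mm behind the grasp point. The pads swing forward as they close: fully open they stand 13 mm farther back than shut.
Start: joints at [1.188, 0.313, 0.046, 1.304, 0, 1.431], TCP at [0.138, 0.558, 0.231] pointing down, gripper open.
Joint ranges: [-2.76, 2.76], [-0.86, 1.69], [-1.03, 1.26], [-2.2, 2.34], [-1.47, 1.5], [-3.14, 3.14]. Speed limits (rad/s): [2.57, 2.57, 3.14, 3.14, 3.14, 3.14].

### API

Orientations are given as a unit quaternion [w, x, y, z].
In Python, from workcell import get_state, read_camera, hand_in, find_in, silhouettes gives the robot as it stands. The module is installed in compiled form; this text tells all that it offers.
- The arm moves only by the tool send_rows, never from a script. Its argument "deltas" is a list that holds one entry, the list of rows, each a list of 6 numbers: the shift along the world's x, y, z in cm, then the turn, a rotation vector about the world's x, y, z in degrees. In form: [[[dx, dy, dz, wx, wy, wz], ...]]. A call has 1 to 12 rows; each row is the pose to reach, as a shift and turn from the pose commanded when the call began; what a row does not reach only later rows make up. A row lasts 1/10 s, in which the tool goes at most 50 mm and 8.59 degrees, less where a joint would pass 70% of its speed; a pose out of reach is approached as far as the arm can. A call with a gripper value outside its range is refused whole. "jaw" is the opening, from -1 (shut) to 1 (fully open), so that 0 is half open, set as the call begins (left out, the last holds). The fingers move at their own pace and stop on an object; "force" is the grip in N (left out, the last holds). Time passes only in rows, so rows that repeat a pose let the fingers close. It gives the time, the measured TCP pose, the force and the opening at its end, in the units of the state.
- get_state(): the state, without advancing time (a new reading comes with each control period).
- read_camera(name): name is "side" or "top"; returns a dict with "img" (480x640x3 uint8, red, green, blue), "z_map" (480x640 float32, m along the optical axis (not along the pixel's ray), 0 where there is no reading), "vfov" (degrees; the focal length in pixels is half the picture's height over the tangent of half this angle, whatever the lens; pixels are square), "cx", "cy" (the principal point, pixels), "R" (3x3) and "t" (3): a world point X has camera coordinates R X + t. Camera axes: x right, y down, z forward; pixel columns grow to the right and rows downward; lengths in m; the calibration is good to about 2 mm. A picture is of the moment at which its call begins.
- hand_in(): hands the job in, once; it reports no verdict.
Trained networks look in a picture, given as the dict that the camera call returned (one of the last four; its "shot" number tells which), for a name from the list of things; names that differ only in an ending like _2 or _b are one class to them, and where a whole thing is asked for, a point or a joint stands for the part that bears it (a point fixed in the world has none). Each returns a list of dicts, best first, with "conf" (0 to 1); they miss things now and then, are a little off and sometimes report something else, mostly with a low value. They report only what shows in the picture. A call takes as long as a camera call. They do not tell look-alikes from the thing itself.
- find_in(picture, thing): "box" ([centre column, centre row, width, height] in pixels, round what is visible of it).
- silhouettes(picture, thing): "mask" (480x640 bool, what is visible of it) and "box" ([centre column, centre row, width, height] in pixels, round what is visible of it).
The state is a dict: "clock": time; "joint_pos": joint angles; "qvel": joint speeds; "tau": joint torques, N m; "tcp_pos": TCP position; "orientation": TCP orientation; "wrist_force": force on the tool from outside, world axes, zero at the start; "ft_torque": the same for the moment, N m; "finger_gap": finger opening in m.
Only numpy, scipy, OpenCV 4.12 (cv2) and the standard library are available. Lean on these libraries where they do the work, as an engineer would, in place of code of your own. Each camera call takes 0.05 s, during which the arm holds its last target.

## Working session

There is one attempt and no reset: what is moved stays moved. The work goes in short steps, Python scripts to look and compute and a tool call to move; the robot and the scene stay as the last step left them, time stands still between calls to the robot, and variables do not carry over. Pictures are saved under pics/ and viewed, and the job is handed in when it is done.

Besides the shell and the picture viewer there is one more tool, called after ">>>" by a JSON object that holds its "method" and its "body", one argument or row to a line. send_rows: Moves the arm, as the interface text tells. Its arguments: {"type":"object","properties":{"deltas":{"type":"array","items":{"type":"array","items":{"type":"array","items":{"type":"number"}}}},"jaw":{"type":"number"},"force":{"type":"number"}},"required":["deltas"]}

```bash
mkdir -p pics
python3 - <<'E'
from workcell import *
import cv2,numpy as np,pickle
print(get_state())
for n in("top","side"):
    p=read_camera(n); cv2.imwrite(f"pics/{n}0.png",p["img"][:,:,::-1]); pickle.dump(p,open(n+"0.pkl","wb"))
    print(n,p["vfov"],p["cx"],p["cy"],p["R"],p["t"])
    for t in("knob_top","start_top","shaker","jar","beaker","tube_rack","marker","forceps"):
        print(t,[(round(d["conf"],2),np.round(d["box"]).tolist()) for d in find_in(p,t)])
E
```

```text
{'clock': 0.0, 'joint_pos': array([1.18839503e+00, 3.13978791e-01, 4.49959172e-02, 1.30363820e+00,
       8.57164352e-06, 1.43120495e+00]), 'qvel': array([ 8.93103487e-05, -3.56716017e-05,  4.35957064e-04,  1.68889207e-04,
        2.97197392e-04,  2.10415130e-03]), 'tau': array([ 4.44902826e-04, -4.80622709e+01,  2.98536408e+01,  1.91394106e-02,
       -9.48730826e-05, -5.00387486e-06]), 'tcp_pos': array([0.13805432, 0.55764637, 0.23042812]), 'orientation': array([-2.39571969e-04,  1.21106900e-01,  9.92639051e-01, -8.80366495e-04]), 'wrist_force': array([-0.33954884,  0.18441032, -0.78152379]), 'ft_torque': array([ 0.02104633,  0.00771106, -0.03156298]), 'finger_gap': 0.08550056775680007}
top 56.20476948305822 317.9242418285332 237.7123676162688 [[-0.02392624 -0.99968911 -0.00701531]
 [-0.99567927  0.0244589  -0.08957986]
 [ 0.0897236   0.00484169 -0.99595494]] [0.01071885 0.48559595 1.16167736]
knob_top [(0.61, [336.0, 184.0, 85.0, 115.0])]
start_top []
shaker [(0.68, [339.0, 183.0, 83.0, 114.0]), (0.31, [204.0, 251.0, 32.0, 26.0]), (0.22, [418.0, 239.0, 40.0, 24.0])]
jar [(0.69, [4
[... 300 characters left out ...]
8 [[ 0.71739961 -0.69637591 -0.01995972]
 [-0.44230718 -0.43315114 -0.78533079]
 [ 0.53823987  0.57222433 -0.61875452]] [-0.35412315  0.26974252  0.77777518]
knob_top [(0.63, [383.0, 230.0, 130.0, 112.0]), (0.25, [238.0, 205.0, 30.0, 45.0])]
start_top [(0.61, [352.0, 178.0, 14.0, 7.0]), (0.4, [284.0, 176.0, 13.0, 12.0]), (0.32, [417.0, 321.0, 60.0, 56.0])]
shaker [(0.79, [382.0, 230.0, 130.0, 109.0])]
jar [(0.76, [469.0, 280.0, 31.0, 48.0])]
beaker [(0.82, [240.0, 204.0, 25.0, 42.0])]
tube_rack [(0.55, [417.0, 319.0, 60.0, 59.0]), (0.42, [383.0, 230.0, 130.0, 113.0])]
marker [(0.46, [225.0, 193.0, 27.0, 19.0]), (0.3, [383.0, 230.0, 130.0, 105.0])]
forceps [(0.74, [491.0, 359.0, 50.0, 40.0])]
```

View pics/top0.png

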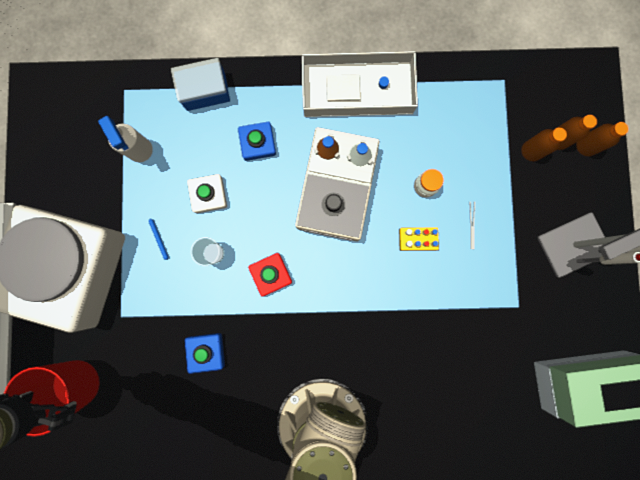

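View pics/side0.png

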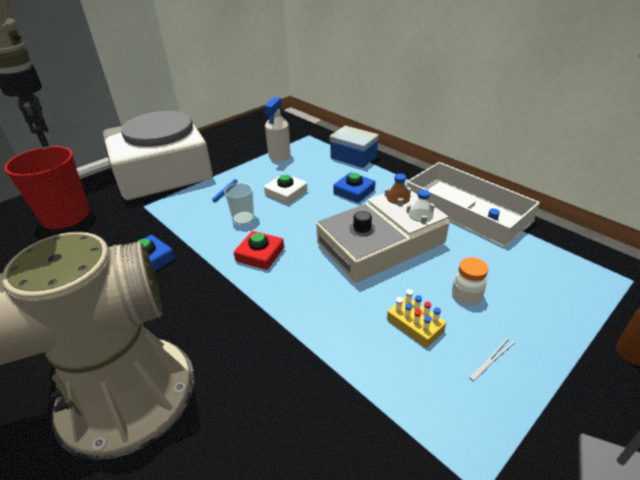

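Candidates for the start button (top view): white pad (205,191), blue pads (256,138) and (202,354), red pad (269,274). By description I choose the white one. The only black knob is at (334,204) on the shaker. In the side view the same two are at (285,182) and (362,222). Next I'll check close crops and measure positions.

```bash
cat > h.py <<'E'
import numpy as np,cv2,pickle
def f(p): return 240/np.tan(np.radians(p["vfov"])/2)
def proj(p,X):
    c=np.asarray(p["R"])@np.asarray(X,float)+p["t"]; return np.array([p["cx"]+f(p)*c[0]/c[2],p["cy"]+f(p)*c[1]/c[2]])
def rayz(p,u,v,z):
    R=np.asarray(p["R"]);d=R.T@np.array([(u-p["cx"])/f(p),(v-p["cy"])/f(p),1]);o=-R.T@p["t"]
    return o+d*(z-o[2])/d[2]
def cloud(p):
    v,u=np.mgrid[:480,:640];z=p["z_map"];C=np.stack([(u-p["cx"])/f(p)*z,(v-p["cy"])/f(p)*z,z],-1)
    return (C-p["t"])@np.asarray(p["R"])
E
python3 - <<'E'
from h import *
T=pickle.load(open("top0.pkl","rb"));S=pickle.load(open("side0.pkl","rb"))
for n,p,k,b in(("top",T,(334,204),(205,191)),("side",S,(362,222),(286,182))):
    P=cloud(p);hsv=cv2.cvtColor(p["img"],cv2.COLOR_RGB2HSV)
    for nm,(u,v) in(("knob",k),("btn",b)):
        s=np.s_[v-25:v+25,u-25:u+25]
        if nm=="btn": m=(hsv[s][...,1]>120)&(abs(hsv[s][...,0].astype(int)-62)<18)
        else: m=(abs(P[s][...,2]-0.112)<0.006)&(p["img"][s].max(-1)<110)
        vv,uu=np.nonzero(m);uu=uu+u-25;vv=vv+v-25
        q=P[vv,uu];z=.052 if nm=="btn" else .112
        print(n,nm,len(uu),"px",uu.mean().round(1),vv.mean().round(1),"cloud med",np.median(q,0).round(4),"mid",((q.max(0)+q.min(0))/2).round(4),"ray",rayz(p,uu.mean(),vv.mean(),z).round(4))
    ims=[cv2.resize(p["img"][v-30:v+30,u-30:u+30],(390,390),interpolation=cv2.INTER_CUBIC) for u,v in(k,b)]
    cv2.imwrite(f"pics/crop_{n}.png",np.hstack(ims)[:,:,::-1])
# shaker yaw
P=cloud(T);m=np.abs(P[...,2]-.076)<.006; m[:120]=0;m[250:]=0;m[:,:280]=0;m[:,390:]=0
q=P[m][:,:2].astype(np.float32);r=cv2.minAreaRect(q);print(r,np.median(P[m][:,2]))
E
```

```text
top knob 94 px 332.6 201.7 cloud med [ 0.5649 -0.0381  0.1121] mid [ 0.566  -0.0406  0.1115] ray [ 0.5652 -0.0394  0.112 ]
top btn 130 px 203.7 191.0 cloud med [0.6111 0.2912 0.0566] mid [0.6121 0.2923 0.0536] ray [0.612  0.2923 0.052 ]
side knob 165 px 362.1 217.1 cloud med [ 0.557  -0.0466  0.1121] mid [ 0.5616 -0.0439  0.1109] ray [ 0.5582 -0.0464  0.112 ]
side btn 67 px 284.6 178.3 cloud med [0.6054 0.2849 0.0551] mid [0.6079 0.2881 0.0524] ray [0.608  0.2883 0.052 ]
((0.6194051504135132, -0.05255979299545288), (0.16970913112163544, 0.26112687587738037), 77.18614196777344) 0.0763188459931633
```

```bash
python3 -c "
import cv2,numpy as np
cv2.imwrite('pics/crops.png',cv2.resize(np.vstack([cv2.imread('pics/crop_top.png'),cv2.imread('pics/crop_side.png')]),(600,600)))"
```

```text
(no output)
```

View pics/crops.png

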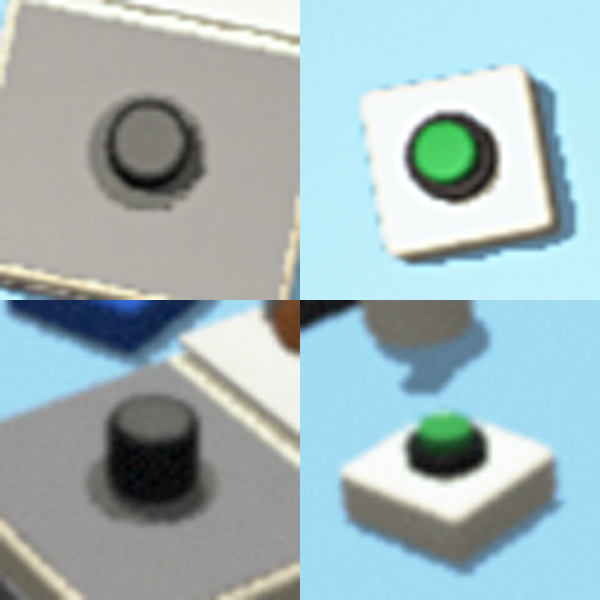

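Run:
```python
from h import *
from scipy.optimize import least_squares
T=pickle.load(open("top0.pkl","rb"));S=pickle.load(open("side0.pkl","rb"))
print(rayz(T,333.2,202.2,.112),rayz(S,362.2,216,.112))
r=least_squares(lambda X:np.r_[proj(T,X)-(333.2,202.2),proj(S,X)-(362.2,216)],[.56,-.04,.112]);print(r.x,r.fun)
# neighbours heights
P=cloud(T)
print(proj(T,[.5635,-.0405,.112]),proj(S,[.5635,-.0405,.112]))
```

```text
[ 0.5639566  -0.04097874  0.112     ] [ 0.56148404 -0.04358858  0.112     ]
[ 0.56440743 -0.04105122  0.10924834] [-0.00551632  0.00633632  0.00754653 -0.00109029]
[333.00954331 202.38920195] [361.78331405 215.05967119]
```

The crops confirm a black round knob and a white pad with a green button. I estimate the knob axis at (0.5635, -0.0405) and the button at (0.611, 0.291). Now I'll travel high towards the knob.

>>> {"method": "send_rows", "body": {
  "deltas": [
    [[0, 0, 3, 0, 0, 0], [2.8, -4, 3, 0, 0, -5], [5.6, -8, 3, 0, 0, -10], [8.4, -12, 3, 0, 0, -15], [11.2, -16, 3, 0, 0, -20], [14, -20, 3, 0, 0, -25], [16.8, -24, 3, 0, 0, -30], [19.6, -28, 3, 0, 0, -35], [22.4, -32, 3, 0, 0, -40], [25.2, -36, 3, 0, 0, -45], [28, -40, 3, 0, 0, -50], [28, -40, 3, 0, 0, -50]]
  ],
  "jaw": 0.4,
  "force": 50
}}

```text
clock: 2.1
tcp_pos: [0.4215, 0.1538, 0.2613]
orientation: [0.001, 0.533, 0.846, 0.0]
wrist_force: [0.1, 0.2, -0.3]
finger_gap: 0.0597
```

>>> {"method": "send_rows", "body": {
  "deltas": [
    [[3, -4, 0, 0, 0, -3], [6, -8, 0, 0, 0, -6], [9, -12, 0, 0, 0, -9], [12, -16, 0, 0, 0, -9], [14.4, -19.6, -2, 0, 0, -9], [14.4, -19.6, -6, 0, 0, -9], [14.4, -19.6, -9, 0, 0, -9], [14.4, -19.6, -9, 0, 0, -9], [14.4, -19.6, -9, 0, 0, -9]]
  ]
}}

```text
clock: 3.0
tcp_pos: [0.5619, -0.037, 0.1717]
orientation: [-0.0, 0.594, 0.805, -0.0]
wrist_force: [0.5, 0.1, 0.9]
finger_gap: 0.0595
```

Run:
```python
from workcell import *
import cv2,numpy as np
from h import *
s=get_state()
for k in("clock","joint_pos","tcp_pos","orientation","wrist_force","ft_torque","qvel"):print(k,np.round(s[k],4))
ims=[]
for n in("top","side"):
    p=read_camera(n); u,v=proj(p,[.5635,-.0405,.112]).astype(int)
    print(n,proj(p,s["tcp_pos"]))
    ims.append(cv2.resize(p["img"][v-50:v+50,u-50:u+50],(400,400),interpolation=cv2.INTER_CUBIC))
cv2.imwrite("pics/a1.png",np.hstack(ims)[:,:,::-1])
```

```text
clock 3.0
joint_pos [-2.0850e-01  3.1490e-01 -9.9100e-02  1.1578e+00  2.0000e-04  1.0630e+00]
tcp_pos [ 0.5619 -0.037   0.1717]
orientation [-5.000e-04  5.938e-01  8.046e-01 -1.000e-04]
wrist_force [0.4695 0.0795 0.9326]
ft_torque [ 0.0331 -0.0316 -0.0623]
qvel [ 0.0037 -0.027   0.0449  0.0037 -0.0011  0.0002]
top [332.21693351 198.77818135]
side [360.86103896 191.98980091]
```

View pics/a1.png

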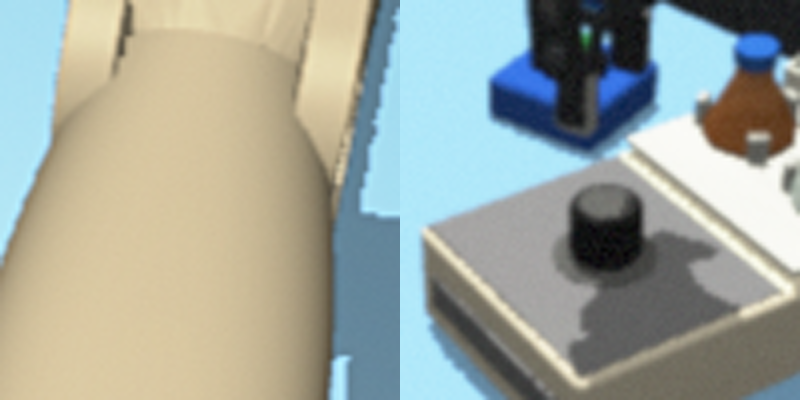

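The side crop shows the fingers above the knob (knob at about (362,217), fingertips about 60 mm higher) with nothing in between. Descending.

>>> {"method": "send_rows", "body": {
  "deltas": [
    [[0.15, -0.35, 0, 0, 0, 0], [0.15, -0.35, -2, 0, 0, 0], [0.15, -0.35, -4, 0, 0, 0], [0.15, -0.35, -5, 0, 0, 0], [0.15, -0.35, -6, 0, 0, 0], [0.15, -0.35, -7, 0, 0, 0], [0.15, -0.35, -8, 0, 0, 0], [0.15, -0.35, -8.8, 0, 0, 0], [0.15, -0.35, -8.8, 0, 0, 0], [0.15, -0.35, -8.8, 0, 0, 0]]
  ]
}}

```text
clock: 4.1
tcp_pos: [0.5637, -0.0413, 0.0833]
orientation: [-0.0, 0.594, 0.804, -0.0]
wrist_force: [-0.4, -0.9, -0.3]
finger_gap: 0.0596
```

Run:
```python
from workcell import *
import cv2,numpy as np
from h import *
s=get_state()
for k in("clock","joint_pos","tcp_pos","orientation","wrist_force","ft_torque","qvel"):print(k,np.round(s[k],4))
p=read_camera("side"); u,v=proj(p,[.5635,-.0405,.112]).astype(int)
cv2.imwrite("pics/a2.png",cv2.resize(p["img"][v-50:v+50,u-50:u+50],(600,600),interpolation=cv2.INTER_CUBIC)[:,:,::-1])
```

```text
clock 4.1
joint_pos [-0.2152  0.3812 -0.2328  0.9569  0.      1.0573]
tcp_pos [ 0.5637 -0.0413  0.0833]
orientation [-1.000e-04  5.942e-01  8.043e-01 -0.000e+00]
wrist_force [-0.4099 -0.854  -0.2725]
ft_torque [ 0.0152  0.0001 -0.072 ]
qvel [ 0.0004 -0.0088  0.0117  0.0048 -0.0003 -0.0008]
```

View pics/a2.png

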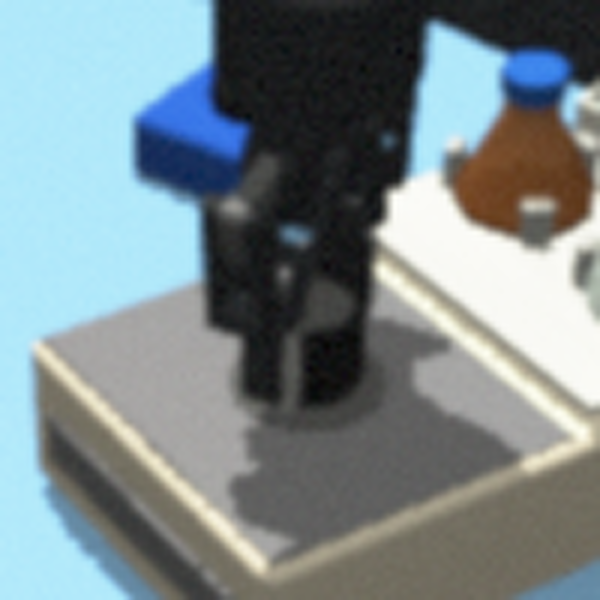

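The near finger stands in front of the knob and the knob top shows between the fingers at crop (325,300). Closing the grip.

>>> {"method": "send_rows", "body": {
  "deltas": [
    [[0, 0, 0, 0, 0, 0], [0, 0, 0, 0, 0, 0], [0, 0, 0, 0, 0, 0], [0, 0, 0, 0, 0, 0], [0, 0, 0, 0, 0, 0], [0, 0, 0, 0, 0, 0]]
  ],
  "jaw": -1,
  "force": 50
}}

```text
clock: 4.75
tcp_pos: [0.5633, -0.0417, 0.0842]
orientation: [0.0, 0.595, 0.804, -0.0]
wrist_force: [-3.8, 0.3, 6.2]
finger_gap: 0.039
```

```bash
cat > st.py <<'E'
from workcell import *
import numpy as np,json,os
s=get_state();w,x,y,z=s["orientation"]
a=np.degrees(2*np.arctan2(y,x))-90
print(f"t={s['clock']:.2f} yaw={(a+180)%360-180:.2f} j6={s['joint_pos'][5]:.3f} tau6={s['tau'][5]:.3f} F={np.round(s['wrist_force'],1)} M={np.round(s['ft_torque'],3)} gap={s['finger_gap']:.4f} tcp={np.round(s['tcp_pos'],4)}")
E
python3 st.py
```

```text
t=4.75 yaw=17.05 j6=1.058 tau6=-0.244 F=[-3.8  0.3  6.2] M=[ 0.192  0.622 -0.16 ] gap=0.0390 tcp=[ 0.5633 -0.0417  0.0842]
```

>>> {"method": "send_rows", "body": {
  "deltas": [
    [[0, 0, 0, 0, 0, 3], [0, 0, 0, 0, 0, 5], [0, 0, 0, 0, 0, 5]]
  ]
}}

```text
clock: 5.05
tcp_pos: [0.5633, -0.0416, 0.0842]
orientation: [0.0, 0.558, 0.83, -0.0]
wrist_force: [-5.2, -1.5, 10.0]
finger_gap: 0.0386
```

```bash
python3 st.py
```

```text
t=5.05 yaw=22.10 j6=0.970 tau6=-0.310 F=[-5.2 -1.5 10. ] M=[-0.224  0.839 -0.189] gap=0.0386 tcp=[ 0.5633 -0.0416  0.0842]
```

>>> {"method": "send_rows", "body": {
  "deltas": [
    [[0, 0, 0, 0, 0, 3], [0, 0, 0, 0, 0, 5], [0, 0, 0, 0, 0, 5]]
  ]
}}

```text
clock: 5.35
tcp_pos: [0.5633, -0.0416, 0.0842]
orientation: [0.0, 0.522, 0.853, -0.0]
wrist_force: [-5.2, 0.2, 8.7]
finger_gap: 0.0387
```

```bash
python3 st.py
```

```text
t=5.35 yaw=27.13 j6=0.882 tau6=-0.204 F=[-5.2  0.2  8.7] M=[0.03  0.766 0.082] gap=0.0387 tcp=[ 0.5633 -0.0416  0.0842]
```

>>> {"method": "send_rows", "body": {
  "deltas": [
    [[0, 0, 0, 0, 0, 3], [0, 0, 0, 0, 0, 5], [0, 0, 0, 0, 0, 5]]
  ]
}}

```text
clock: 5.65
tcp_pos: [0.5633, -0.0416, 0.0842]
orientation: [0.0, 0.484, 0.875, -0.0]
wrist_force: [-1.7, -2.0, -1.7]
finger_gap: 0.0386
```

```bash
python3 st.py
```

```text
t=5.65 yaw=32.15 j6=0.794 tau6=-0.067 F=[-1.7 -2.  -1.7] M=[-0.412  0.364  0.114] gap=0.0386 tcp=[ 0.5633 -0.0416  0.0842]
```

>>> {"method": "send_rows", "body": {
  "deltas": [
    [[0, 0, 0, 0, 0, 3], [0, 0, 0, 0, 0, 5], [0, 0, 0, 0, 0, 5]]
  ]
}}

```text
clock: 5.95
tcp_pos: [0.5633, -0.0416, 0.0842]
orientation: [0.0, 0.445, 0.895, -0.0]
wrist_force: [-4.7, 0.3, 6.4]
finger_gap: 0.0388
```

```bash
python3 st.py
```

```text
t=5.95 yaw=37.12 j6=0.707 tau6=-0.136 F=[-4.7  0.3  6.4] M=[-0.27   0.747  0.063] gap=0.0388 tcp=[ 0.5633 -0.0416  0.0842]
```

The readings are noisy, so I'll average several per step; camera calls let time pass.

```bash
cat > st.py <<'E'
from workcell import *
import numpy as np,sys
n=int(sys.argv[1]) if len(sys.argv)>1 else 4
L=[get_state()]
for i in range(n): read_camera("side"); L.append(get_state())
s=L[-1];w,x,y,z=s["orientation"]
a=np.degrees(2*np.arctan2(y,x))-90
M=np.array([q["ft_torque"][2] for q in L]);t6=np.array([q["tau"][5] for q in L])
print(f"t={s['clock']:.2f} yaw={a%360:.2f} j6={s['joint_pos'][5]:.3f} tau6 {t6.mean():.3f} {np.round(t6,2)} Mz {M.mean():.3f} {np.round(M,2)} F={np.round(s['wrist_force'],1)}")
E
python3 st.py 6
```

```text
t=6.25 yaw=37.08 j6=0.708 tau6 -0.033 [-0.14 -0.01 -0.02 -0.02 -0.02 -0.01 -0.02] Mz 0.003 [ 0.06  0.04  0.02  0.03 -0.05 -0.   -0.07] F=[-4.5 -2.2  6.7]
```

>>> {"method": "send_rows", "body": {
  "deltas": [
    [[0, 0, 0, 0, 0, 3], [0, 0, 0, 0, 0, 5], [0, 0, 0, 0, 0, 5]]
  ]
}}

```text
clock: 6.55
tcp_pos: [0.5632, -0.0417, 0.0842]
orientation: [0.0, 0.406, 0.914, -0.0]
wrist_force: [-4.0, -0.3, 2.4]
finger_gap: 0.0385
```

```bash
python3 st.py 3
```

```text
t=6.70 yaw=42.06 j6=0.621 tau6 -0.216 [-0.4  -0.21 -0.13 -0.12] Mz -0.051 [-0.14  0.05 -0.   -0.11] F=[-3.4 -1.4  6.3]
```

>>> {"method": "send_rows", "body": {
  "deltas": [
    [[0, 0, 0, 0, 0, 3], [0, 0, 0, 0, 0, 5], [0, 0, 0, 0, 0, 5]]
  ]
}}

```text
clock: 7.0
tcp_pos: [0.5632, -0.0416, 0.0842]
orientation: [-0.0, 0.365, 0.931, -0.0]
wrist_force: [-2.7, -0.5, -0.0]
finger_gap: 0.0385
```

```bash
python3 st.py 3
```

```text
t=7.15 yaw=47.08 j6=0.534 tau6 -0.037 [-0.19 -0.01  0.03  0.02] Mz 0.026 [ 0.11  0.06  0.01 -0.08] F=[-6.3 -1.2 11.2]
```

>>> {"method": "send_rows", "body": {
  "deltas": [
    [[0, 0, 0, 0, 0, 3], [0, 0, 0, 0, 0, 4], [0, 0, 0, 0, 0, 4]]
  ]
}}

```text
clock: 7.45
tcp_pos: [0.5632, -0.0416, 0.0842]
orientation: [-0.0, 0.333, 0.943, -0.0]
wrist_force: [-4.6, -0.5, 7.8]
finger_gap: 0.0384
```

```bash
python3 st.py 4
```

```text
t=7.65 yaw=51.10 j6=0.464 tau6 0.126 [-0.    0.1   0.16  0.19  0.19] Mz 0.196 [0.16 0.19 0.27 0.26 0.1 ] F=[-5.1 -1.1  2.8]
```

>>> {"method": "send_rows", "body": {
  "deltas": [
    [[0, 0, 0, 0, 0, 3], [0, 0, 0, 0, 0, 4], [0, 0, 0, 0, 0, 4]]
  ]
}}

```text
clock: 7.95
tcp_pos: [0.5632, -0.0416, 0.0842]
orientation: [-0.0, 0.3, 0.954, -0.0]
wrist_force: [-5.0, 1.3, 9.6]
finger_gap: 0.0385
```

```bash
python3 st.py 4
```

```text
t=8.15 yaw=55.11 j6=0.394 tau6 0.243 [0.12 0.23 0.31 0.31 0.25] Mz 0.250 [ 0.38  0.41  0.37  0.13 -0.04] F=[-2.9 -3.4  1.6]
```

>>> {"method": "send_rows", "body": {
  "deltas": [
    [[0, 0, 0, 0, 0, 3], [0, 0, 0, 0, 0, 4], [0, 0, 0, 0, 0, 4]]
  ]
}}

```text
clock: 8.45
tcp_pos: [0.5632, -0.0417, 0.0842]
orientation: [-0.0, 0.267, 0.964, -0.0]
wrist_force: [-3.0, -3.0, 1.7]
finger_gap: 0.0386
```

```bash
python3 st.py 4
```

```text
t=8.65 yaw=59.04 j6=0.325 tau6 -0.228 [-0.29 -0.24 -0.21 -0.19 -0.21] Mz -0.228 [-0.23 -0.28 -0.2  -0.17 -0.26] F=[-6.2 -0.4 11.4]
```

>>> {"method": "send_rows", "body": {
  "deltas": [
    [[0, 0, 0, 0, 0, 3], [0, 0, 0, 0, 0, 4], [0, 0, 0, 0, 0, 4]]
  ]
}}

```text
clock: 8.95
tcp_pos: [0.5632, -0.0417, 0.0842]
orientation: [-0.0, 0.233, 0.973, -0.0]
wrist_force: [-5.2, -1.3, 5.1]
finger_gap: 0.0386
```

```bash
python3 st.py 4
```

```text
t=9.15 yaw=63.06 j6=0.255 tau6 -0.163 [-0.3  -0.18 -0.13 -0.1  -0.1 ] Mz -0.046 [-0.17  0.07  0.04 -0.1  -0.06] F=[-2.7 -1.2  5.4]
```

>>> {"method": "send_rows", "body": {
  "deltas": [
    [[0, 0, 0, 0, 0, 3], [0, 0, 0, 0, 0, 4], [0, 0, 0, 0, 0, 4]]
  ]
}}

```text
clock: 9.45
tcp_pos: [0.5632, -0.0417, 0.0842]
orientation: [-0.0, 0.199, 0.98, -0.0]
wrist_force: [-1.3, -0.9, 1.8]
finger_gap: 0.0385
```

```bash
python3 st.py 4
```

```text
t=9.65 yaw=67.07 j6=0.185 tau6 -0.038 [-0.1   0.01  0.01 -0.03 -0.07] Mz -0.061 [ 0.18  0.01 -0.15 -0.24 -0.12] F=[-5.8 -2.8  6.7]
```

>>> {"method": "send_rows", "body": {
  "deltas": [
    [[0, 0, 0, 0, 0, 3], [0, 0, 0, 0, 0, 4], [0, 0, 0, 0, 0, 4]]
  ]
}}

```text
clock: 9.95
tcp_pos: [0.5632, -0.0416, 0.0842]
orientation: [-0.0, 0.164, 0.986, -0.0]
wrist_force: [-6.6, 0.2, 11.3]
finger_gap: 0.0386
```

```bash
python3 st.py 4
```

```text
t=10.15 yaw=71.09 j6=0.115 tau6 0.116 [0.   0.11 0.17 0.16 0.14] Mz 0.123 [ 0.27  0.28  0.13 -0.02 -0.05] F=[-3.1 -2.9 -0.1]
```

>>> {"method": "send_rows", "body": {
  "deltas": [
    [[0, 0, 0, 0, 0, 3], [0, 0, 0, 0, 0, 4], [0, 0, 0, 0, 0, 4]]
  ]
}}

```text
clock: 10.45
tcp_pos: [0.5632, -0.0416, 0.0842]
orientation: [-0.0, 0.129, 0.992, -0.0]
wrist_force: [-6.1, -0.1, 9.1]
finger_gap: 0.0389
```

```bash
python3 st.py 4
```

```text
t=10.65 yaw=75.11 j6=0.044 tau6 0.176 [0.09 0.2  0.21 0.18 0.2 ] Mz 0.276 [0.28 0.38 0.28 0.15 0.28] F=[-5.5  0.2 10.2]
```

>>> {"method": "send_rows", "body": {
  "deltas": [
    [[0, 0, 0, 0, 0, 3], [0, 0, 0, 0, 0, 4], [0, 0, 0, 0, 0, 4]]
  ]
}}

```text
clock: 10.95
tcp_pos: [0.5632, -0.0418, 0.0842]
orientation: [-0.0, 0.095, 0.995, -0.0]
wrist_force: [-6.2, -1.8, 9.3]
finger_gap: 0.0388
```

```bash
python3 st.py 4
```

```text
t=11.15 yaw=79.05 j6=-0.025 tau6 -0.199 [-0.28 -0.17 -0.17 -0.18 -0.2 ] Mz -0.092 [-0.21 -0.08 -0.08  0.   -0.09] F=[-2.7 -0.7  2.9]
```

>>> {"method": "send_rows", "body": {
  "deltas": [
    [[0, 0, 0, 0, 0, 2], [0, 0, 0, 0, 0, 3], [0, 0, 0, 0, 0, 3]]
  ]
}}

```text
clock: 11.45
tcp_pos: [0.5632, -0.0418, 0.0843]
orientation: [-0.0, 0.069, 0.998, -0.0]
wrist_force: [-6.6, -1.2, 11.8]
finger_gap: 0.0387
```

```bash
python3 st.py 4
```

```text
t=11.65 yaw=82.05 j6=-0.077 tau6 -0.204 [-0.28 -0.22 -0.2  -0.17 -0.15] Mz -0.139 [-0.28 -0.25 -0.11 -0.03 -0.02] F=[-2.6 -1.7  1. ]
```

Not growing, so this is a click and not the stop. Continuing.

>>> {"method": "send_rows", "body": {
  "deltas": [
    [[0, 0, 0, 0, 0, 3], [0, 0, 0, 0, 0, 5], [0, 0, 0, 0, 0, 5]]
  ]
}}

```text
clock: 11.95
tcp_pos: [0.5632, -0.0417, 0.0842]
orientation: [-0.0, 0.025, 1.0, -0.0]
wrist_force: [-4.1, -0.7, 1.4]
finger_gap: 0.0383
```

```bash
python3 st.py 4
```

```text
t=12.15 yaw=87.07 j6=-0.164 tau6 -0.088 [-0.29 -0.08  0.01 -0.01 -0.06] Mz -0.033 [ 0.04  0.14 -0.02 -0.16 -0.16] F=[-6.6 -2.5 11.6]
```

>>> {"method": "send_rows", "body": {
  "deltas": [
    [[0, 0, 0, 0, 0, 3], [0, 0, 0, 0, 0, 4], [0, 0, 0, 0, 0, 4]]
  ]
}}

```text
clock: 12.45
tcp_pos: [0.5632, -0.0417, 0.0842]
orientation: [-0.0, -0.01, 1.0, -0.0]
wrist_force: [-6.0, 0.7, 11.0]
finger_gap: 0.0382
```

```bash
python3 st.py 4
```

```text
t=12.65 yaw=91.09 j6=-0.235 tau6 0.092 [-0.02  0.11  0.15  0.13  0.08] Mz 0.096 [ 0.24  0.28  0.11 -0.08 -0.08] F=[-2.7 -3.5  2.4]
```

>>> {"method": "send_rows", "body": {
  "deltas": [
    [[0, 0, 0, 0, 0, 3], [0, 0, 0, 0, 0, 4], [0, 0, 0, 0, 0, 4]]
  ]
}}

```text
clock: 12.95
tcp_pos: [0.5632, -0.0417, 0.0842]
orientation: [-0.0, -0.045, 0.999, -0.0]
wrist_force: [-6.7, 0.1, 12.0]
finger_gap: 0.0388
```

```bash
python3 st.py 4
```

```text
t=13.15 yaw=95.10 j6=-0.305 tau6 0.149 [0.09 0.15 0.17 0.19 0.15] Mz 0.177 [0.28 0.19 0.14 0.11 0.16] F=[-2.7 -1.6 -0.6]
```

>>> {"method": "send_rows", "body": {
  "deltas": [
    [[0, 0, 0, 0, 0, 3], [0, 0, 0, 0, 0, 4], [0, 0, 0, 0, 0, 4]]
  ]
}}

```text
clock: 13.45
tcp_pos: [0.5632, -0.0418, 0.0842]
orientation: [-0.0, -0.079, 0.997, -0.0]
wrist_force: [-4.1, -2.8, 7.2]
finger_gap: 0.0389
```

```bash
python3 st.py 4
```

```text
t=13.65 yaw=99.07 j6=-0.374 tau6 -0.052 [-0.15 -0.09 -0.01 -0.02  0.01] Mz -0.033 [-0.17  0.05 -0.03 -0.02 -0.  ] F=[-3.5 -0.7  7.3]
```

Rests so far at about 17, 37, 57, 77 and 98.5°. Small step.

>>> {"method": "send_rows", "body": {
  "deltas": [
    [[0, 0, 0, 0, 0, 2], [0, 0, 0, 0, 0, 3], [0, 0, 0, 0, 0, 3]]
  ]
}}

```text
clock: 13.95
tcp_pos: [0.5632, -0.0418, 0.0842]
orientation: [-0.0, -0.105, 0.995, -0.0]
wrist_force: [-4.0, -0.1, 6.5]
finger_gap: 0.0385
```

```bash
python3 st.py 4
```

```text
t=14.15 yaw=102.01 j6=-0.425 tau6 -0.532 [-0.62 -0.52 -0.51 -0.51 -0.51] Mz -0.513 [-0.51 -0.51 -0.53 -0.51 -0.5 ] F=[-4.5 -1.8  5.8]
```

A steady 0.51 N m marks the end stop, held for over 0.1 s and roughly 0.04 rad past the first rest (yaw about 99.5°). Now clockwise, feeling both sides of each rest.

>>> {"method": "send_rows", "body": {
  "deltas": [
    [[0, 0, 0, 0, 0, -3], [0, 0, 0, 0, 0, -6], [0, 0, 0, 0, 0, -9], [0, 0, 0, 0, 0, -9]]
  ]
}}

```text
clock: 14.55
tcp_pos: [0.5632, -0.0417, 0.0842]
orientation: [-0.0, -0.026, 1.0, -0.0]
wrist_force: [-2.5, -2.8, 3.2]
finger_gap: 0.0387
```

```bash
python3 st.py 4
```

```text
t=14.75 yaw=93.10 j6=-0.270 tau6 0.218 [0.43 0.21 0.14 0.14 0.16] Mz 0.156 [-0.04  0.14  0.12  0.26  0.3 ] F=[-5.3  0.1 12.4]
```

>>> {"method": "send_rows", "body": {
  "deltas": [
    [[0, 0, 0, 0, 0, -4], [0, 0, 0, 0, 0, -8], [0, 0, 0, 0, 0, -12], [0, 0, 0, 0, 0, -12]]
  ]
}}

```text
clock: 15.15
tcp_pos: [0.5631, -0.0418, 0.0842]
orientation: [-0.0, 0.079, 0.997, -0.0]
wrist_force: [-5.9, -1.4, 10.2]
finger_gap: 0.0385
```

```bash
python3 st.py 4
```

```text
t=15.35 yaw=81.04 j6=-0.059 tau6 -0.073 [ 0.21 -0.07 -0.15 -0.17 -0.18] Mz -0.189 [-0.23 -0.16 -0.14 -0.23 -0.17] F=[-6.4 -0.7 10.9]
```

>>> {"method": "send_rows", "body": {
  "deltas": [
    [[0, 0, 0, 0, 0, -4], [0, 0, 0, 0, 0, -7], [0, 0, 0, 0, 0, -7]]
  ]
}}

```text
clock: 15.65
tcp_pos: [0.5632, -0.0417, 0.0842]
orientation: [-0.0, 0.139, 0.99, -0.0]
wrist_force: [-4.0, -2.5, 2.1]
finger_gap: 0.0385
```

```bash
python3 st.py 4
```

```text
t=15.85 yaw=74.11 j6=0.062 tau6 0.278 [0.57 0.28 0.2  0.18 0.17] Mz 0.105 [0.16 0.01 0.02 0.16 0.18] F=[-5.4 -1.   9.5]
```

>>> {"method": "send_rows", "body": {
  "deltas": [
    [[0, 0, 0, 0, 0, -4], [0, 0, 0, 0, 0, -8], [0, 0, 0, 0, 0, -12], [0, 0, 0, 0, 0, -12]]
  ]
}}

```text
clock: 16.25
tcp_pos: [0.5632, -0.0417, 0.0842]
orientation: [-0.0, 0.242, 0.97, -0.0]
wrist_force: [-3.8, -1.2, -0.1]
finger_gap: 0.0385
```

```bash
python3 st.py 4
```

```text
t=16.45 yaw=62.05 j6=0.272 tau6 -0.037 [ 0.23 -0.04 -0.11 -0.12 -0.14] Mz -0.099 [-0.07 -0.02 -0.03 -0.17 -0.2 ] F=[-4.4 -1.5  7.6]
```

Click 1 is passed at about 77°, and the knob is pulling towards click 2 at about 57°. The angles match the way down, so there has been no slip.

>>> {"method": "send_rows", "body": {
  "deltas": [
    [[0, 0, 0, 0, 0, -4], [0, 0, 0, 0, 0, -8], [0, 0, 0, 0, 0, -8]]
  ]
}}

```text
clock: 16.75
tcp_pos: [0.5632, -0.0416, 0.0842]
orientation: [-0.0, 0.309, 0.951, -0.0]
wrist_force: [-5.9, -0.9, 7.5]
finger_gap: 0.0385
```

```bash
python3 st.py 4
```

```text
t=16.95 yaw=54.12 j6=0.411 tau6 0.396 [0.54 0.51 0.26 0.31 0.36] Mz 0.272 [ 0.26 -0.2   0.44  0.45  0.41] F=[-3.8  0.2  9.9]
```

>>> {"method": "send_rows", "body": {
  "deltas": [
    [[0, 0, 0, 0, 0, -4], [0, 0, 0, 0, 0, -8], [0, 0, 0, 0, 0, -10], [0, 0, 0, 0, 0, -10]]
  ]
}}

```text
clock: 17.35
tcp_pos: [0.5632, -0.0416, 0.0842]
orientation: [-0.0, 0.391, 0.921, -0.0]
wrist_force: [-6.5, -2.2, 11.3]
finger_gap: 0.0386
```

```bash
python3 st.py 4
```

```text
t=17.55 yaw=44.06 j6=0.586 tau6 -0.040 [ 0.09 -0.08 -0.09 -0.06 -0.06] Mz -0.071 [-0.26 -0.1   0.11  0.03 -0.14] F=[-4.3 -1.9  7.6]
```

>>> {"method": "send_rows", "body": {
  "deltas": [
    [[0, 0, 0, 0, 0, -3], [0, 0, 0, 0, 0, -4], [0, 0, 0, 0, 0, -4]]
  ]
}}

```text
clock: 17.85
tcp_pos: [0.5633, -0.0417, 0.0842]
orientation: [0.0, 0.422, 0.906, -0.0]
wrist_force: [-3.2, -0.6, 0.6]
finger_gap: 0.0386
```

```bash
python3 st.py 4
```

```text
t=18.05 yaw=40.05 j6=0.656 tau6 -0.186 [-0.12 -0.2  -0.22 -0.19 -0.19] Mz -0.057 [-0.08 -0.04 -0.08 -0.02 -0.06] F=[-2.7 -0.8 -0.4]
```

>>> {"method": "send_rows", "body": {
  "deltas": [
    [[0, 0, 0, 0, 0, -3], [0, 0, 0, 0, 0, -5], [0, 0, 0, 0, 0, -5]]
  ]
}}

```text
clock: 18.35
tcp_pos: [0.5633, -0.0416, 0.0842]
orientation: [0.0, 0.461, 0.887, -0.0]
wrist_force: [-5.3, -0.6, 9.4]
finger_gap: 0.0385
```

```bash
python3 st.py 4
```

```text
t=18.55 yaw=35.11 j6=0.743 tau6 0.243 [0.41 0.2  0.21 0.2  0.2 ] Mz 0.164 [0.24 0.11 0.09 0.17 0.21] F=[-5.2 -1.2  6.1]
```

>>> {"method": "send_rows", "body": {
  "deltas": [
    [[0, 0, 0, 0, 0, -3], [0, 0, 0, 0, 0, -5], [0, 0, 0, 0, 0, -5]]
  ]
}}

```text
clock: 18.85
tcp_pos: [0.5633, -0.0415, 0.0842]
orientation: [0.0, 0.5, 0.866, -0.0]
wrist_force: [-4.2, -0.7, 5.6]
finger_gap: 0.0385
```

```bash
python3 st.py 4
```

```text
t=19.05 yaw=30.10 j6=0.830 tau6 0.178 [0.38 0.2  0.11 0.1  0.11] Mz 0.098 [0.18 0.   0.01 0.13 0.16] F=[-5.8 -0.9 10.7]
```

>>> {"method": "send_rows", "body": {
  "deltas": [
    [[0, 0, 0, 0, 0, -4], [0, 0, 0, 0, 0, -8], [0, 0, 0, 0, 0, -10], [0, 0, 0, 0, 0, -10]]
  ]
}}

```text
clock: 19.45
tcp_pos: [0.5633, -0.0417, 0.0842]
orientation: [0.0, 0.574, 0.819, -0.0]
wrist_force: [-4.5, -0.7, 9.8]
finger_gap: 0.0386
```

```bash
python3 st.py 4
```

```text
t=19.65 yaw=20.06 j6=1.005 tau6 -0.124 [ 0.06 -0.1  -0.16 -0.2  -0.22] Mz -0.205 [-0.23 -0.14 -0.23 -0.27 -0.16] F=[-5.2 -1.5  4.1]
```

>>> {"method": "send_rows", "body": {
  "deltas": [
    [[0, 0, 0, 0, 0, -2], [0, 0, 0, 0, 0, -3], [0, 0, 0, 0, 0, -3]]
  ]
}}

```text
clock: 19.95
tcp_pos: [0.5634, -0.0417, 0.0842]
orientation: [0.0, 0.595, 0.804, -0.0]
wrist_force: [-2.7, -2.9, 0.9]
finger_gap: 0.0385
```

```bash
python3 st.py 4
```

```text
t=20.15 yaw=17.05 j6=1.058 tau6 -0.201 [-0.13 -0.2  -0.22 -0.22 -0.23] Mz -0.206 [-0.36 -0.16 -0.16 -0.2  -0.15] F=[-4.1  0.8  8.2]
```

>>> {"method": "send_rows", "body": {
  "deltas": [
    [[0, 0, 0, 0, 0, -1], [0, 0, 0, 0, 0, -2], [0, 0, 0, 0, 0, -2]]
  ]
}}

```text
clock: 20.45
tcp_pos: [0.5634, -0.0416, 0.0842]
orientation: [0.0, 0.608, 0.794, -0.0]
wrist_force: [-4.8, -1.4, 5.7]
finger_gap: 0.0386
```

```bash
python3 st.py 4
```

```text
t=20.65 yaw=15.09 j6=1.092 tau6 0.040 [0.11 0.04 0.02 0.02 0.01] Mz 0.007 [ 0.04  0.02  0.04 -0.01 -0.05] F=[-4.3 -0.2  5.8]
```

That is the rest of the fourth click (zero torque at 15.1°, about 84° from the stop). Letting go.

>>> {"method": "send_rows", "body": {
  "deltas": [
    [[0, 0, 0, 0, 0, 0], [0, 0, 0, 0, 0, 0], [0, 0, 0, 0, 0, 0], [0, 0, 0, 0, 0, 0], [0, 0, 0, 0, 0, 0], [0, 0, 0, 0, 0, 0]]
  ],
  "jaw": 0.4
}}

```text
clock: 21.25
tcp_pos: [0.5638, -0.0413, 0.0833]
orientation: [0.0, 0.608, 0.794, 0.0]
wrist_force: [-0.4, -0.2, -0.1]
finger_gap: 0.0596
```

```bash
python3 st.py 3
```

```text
t=21.40 yaw=15.09 j6=1.092 tau6 -0.000 [-0. -0. -0. -0.] Mz -0.022 [-0.03 -0.01  0.   -0.06] F=[-0.2  0.3 -0.6]
```

>>> {"method": "send_rows", "body": {
  "deltas": [
    [[0, 0, 1, 0, 0, 0], [0, 0, 3, 0, 0, 0], [0, 0, 6, 0, 0, 0], [0, 0, 10, 0, 0, 0], [0, 0, 14, 0, 0, 0], [0, 0, 14, 0, 0, 0]]
  ]
}}

```text
clock: 22.0
tcp_pos: [0.5669, -0.042, 0.2305]
orientation: [0.005, 0.608, 0.794, 0.002]
wrist_force: [0.6, 0.3, 0.9]
finger_gap: 0.0597
```

```bash
python3 st.py 3
python3 - <<'E'
from workcell import *
import cv2
p=read_camera("side");cv2.imwrite("pics/b1.png",p["img"][:,:,::-1])
E
```

```text
t=22.15 yaw=15.09 j6=1.092 tau6 0.000 [ 0. -0. -0.  0.] Mz -0.013 [-0.01 -0.   -0.02 -0.02] F=[ 0.3  0.1 -0.2]
```

View pics/b1.png

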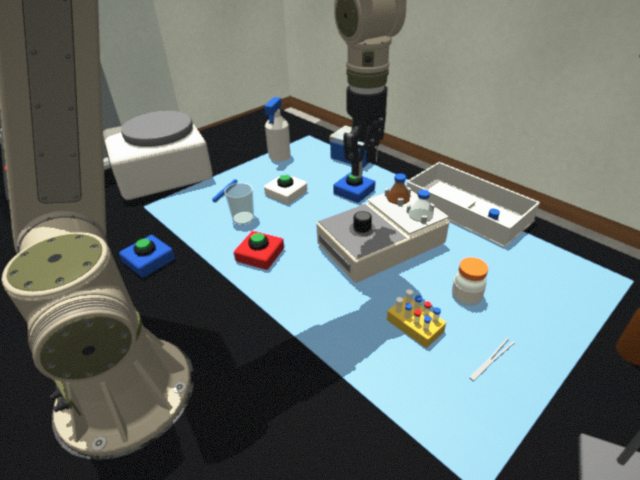

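The side view shows everything in its place, knob free at (362,222), arm clear above. Moving shut fingers over the white pad.

>>> {"method": "send_rows", "body": {
  "deltas": [
    [[0.6, 4, 0, 0, 0, 0], [1.2, 8, 0, 0, 0, 0], [1.8, 12, 0, 0, 0, 0], [2.4, 16, 0, 0, 0, 0], [3, 20, 0, 0, 0, 0], [3.6, 24, 0, 0, 0, 0], [4.2, 28, 0, 0, 0, 0], [4.7, 33.2, 0, 0, 0, 0], [4.7, 33.2, -5, 0, 0, 0], [4.7, 33.2, -10, 0, 0, 0], [4.7, 33.2, -13, 0, 0, 0], [4.7, 33.2, -13, 0, 0, 0]]
  ],
  "jaw": -1
}}

```text
clock: 23.4
tcp_pos: [0.6054, 0.2892, 0.0855]
orientation: [-0.004, 0.608, 0.794, -0.006]
wrist_force: [-0.7, -0.9, 0.1]
finger_gap: 0.0001
```

Run:
```python
from workcell import *
import cv2,numpy as np
from h import *
S=[];
for n in("top","side"):
    p=read_camera(n); u,v=proj(p,[.611,.291,.06]).astype(int)
    S.append(cv2.resize(p["img"][v-45:v+45,u-45:u+45],(400,400),interpolation=cv2.INTER_CUBIC))
    print(n,proj(p,get_state()["tcp_pos"]),u,v)
s=get_state();print(s["clock"],s["tcp_pos"],s["wrist_force"],s["finger_gap"])
cv2.imwrite("pics/c1.png",np.hstack(S)[:,:,::-1])
```

```text
top [200.81453952 189.77239304] 203 190
side [283.44505828 164.99746463] 284 175
23.5 [0.60983766 0.29029762 0.0922717 ] [0.3083529  0.62119838 0.62357117] -9.66743502213783e-05
```

View pics/c1.png

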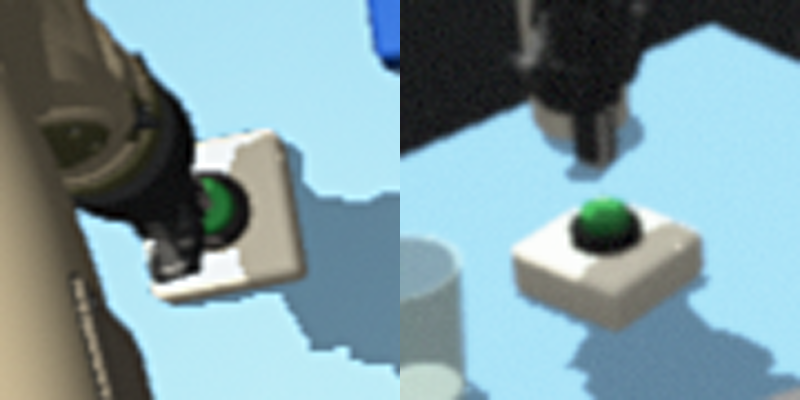

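Shut fingertips are above the green button of the white pad (side crop: tip (597,160), button (605,215)). Pressing.

>>> {"method": "send_rows", "body": {
  "deltas": [
    [[0.1, 0.1, -2, 0, 0, 0], [0.1, 0.1, -3.3, 0, 0, 0], [0.1, 0.1, -3.9, 0, 0, 0], [0.1, 0.1, -4.3, 0, 0, 0], [0.1, 0.1, -4.6, 0, 0, 0], [0.1, 0.1, -4.7, 0, 0, 0], [0.1, 0.1, -4.7, 0, 0, 0], [0.1, 0.1, -4.7, 0, 0, 0]]
  ]
}}

```text
clock: 24.3
tcp_pos: [0.6123, 0.2916, 0.0499]
orientation: [0.001, 0.608, 0.794, 0.001]
wrist_force: [-4.9, -2.3, 15.9]
finger_gap: 0.0
```

Run:
```python
from workcell import *
import cv2,numpy as np
from h import *
p=read_camera("side"); u,v=proj(p,[.611,.291,.06]).astype(int)
cv2.imwrite("pics/c2.png",cv2.resize(p["img"][v-30:v+30,u-30:u+30],(480,480),interpolation=cv2.INTER_CUBIC)[:,:,::-1])
s=get_state();print(s["clock"],s["tcp_pos"],s["wrist_force"])
```

```text
24.35 [0.612315   0.2916146  0.04993549] [-6.20595807 -3.09710039 13.38012274]
```

View pics/c2.png

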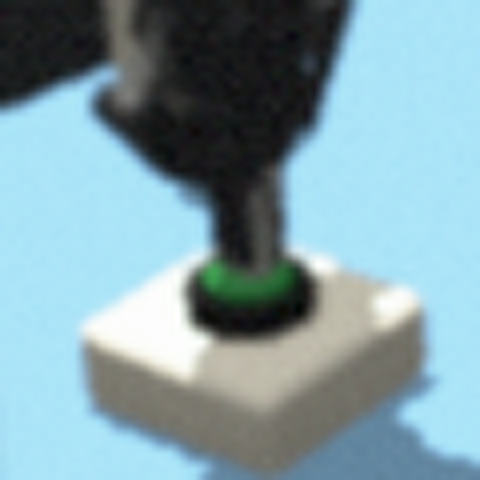

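Already 14 N, but z reads 50 mm. I'll push slightly further to see whether it is bottomed.

>>> {"method": "send_rows", "body": {
  "deltas": [
    [[0, 0, -0.2, 0, 0, 0], [0, 0, -0.4, 0, 0, 0], [0, 0, -0.4, 0, 0, 0], [0, 0, -0.4, 0, 0, 0]]
  ]
}}

```text
clock: 24.75
tcp_pos: [0.6124, 0.2917, 0.0496]
orientation: [0.002, 0.608, 0.794, 0.002]
wrist_force: [-12.8, -5.9, 31.8]
finger_gap: 0.0003
```

```bash
python3 -c "
from workcell import *
s=get_state();print(s['clock'],s['tcp_pos'],s['wrist_force'],s['tau'])"
```

```text
24.75 [0.61243502 0.29171117 0.04955932] [-12.80830236  -5.88555205  31.84425371] [-1.81365609e-01 -4.18606424e+01  2.33939016e+01 -5.76793984e+00
  3.83980544e-01 -5.17429016e-04]
```

>>> {"method": "send_rows", "body": {
  "deltas": [
    [[0, 0, 0.5, 0, 0, 0], [0, 0, 1.0, 0, 0, 0], [0, 0, 1.0, 0, 0, 0]]
  ]
}}

```text
clock: 25.05
tcp_pos: [0.6126, 0.2919, 0.0541]
orientation: [0.001, 0.608, 0.794, 0.001]
wrist_force: [0.5, -0.5, 2.3]
finger_gap: -0.0001
```

```bash
cat > s2.py <<'E'
from workcell import *
import numpy as np
L=[]
for i in range(4):
    p=read_camera("side"); s=get_state(); L.append(s["wrist_force"])
print(s["clock"],s["tcp_pos"],np.mean(L,0).round(2))
E
python3 s2.py
```

```text
25.25 [0.61260958 0.29186066 0.0523875 ] [ 1.5  -0.25  2.52]
```

>>> {"method": "send_rows", "body": {
  "deltas": [
    [[0, 0, 0.2, 0, 0, 0], [0, 0, 0.2, 0, 0, 0]]
  ]
}}

```text
clock: 25.45
tcp_pos: [0.6124, 0.2918, 0.0544]
orientation: [0.0, 0.608, 0.794, 0.0]
wrist_force: [2.6, 0.3, 2.6]
finger_gap: 0.0004
```

```bash
python3 s2.py
```

```text
25.65 [0.61185571 0.29175839 0.05414097] [2.46 0.23 2.6 ]
```

>>> {"method": "send_rows", "body": {
  "deltas": [
    [[0, 0, 0.2, 0, 0, 0], [0, 0, 0.2, 0, 0, 0]]
  ]
}}

```text
clock: 25.85
tcp_pos: [0.6111, 0.2916, 0.0561]
orientation: [-0.0, 0.608, 0.794, -0.0]
wrist_force: [1.1, -0.2, 1.8]
finger_gap: 0.0001
```

```bash
python3 s2.py
```

```text
26.05 [0.61110799 0.29158533 0.05597485] [-0.53  0.32  1.57]
```

The button's spring force (about 2.5 N, fading) spans z from about 50 to 56 mm. That is the whole 6 mm travel, so the press reached hard bottom. Retreating.

>>> {"method": "send_rows", "body": {
  "deltas": [
    [[0, 0, 1, 0, 0, 0], [0, 0, 4, 0, 0, 0], [0, 0, 8, 0, 0, 0], [0, 0, 12, 0, 0, 0], [0, 0, 16, 0, 0, 0], [-3, -4, 18, 0, 0, 0], [-6, -8, 18, 0, 0, 0], [-9, -12, 18, 0, 0, 0], [-9, -12, 18, 0, 0, 0], [-9, -12, 18, 0, 0, 0], [-9, -12, 18, 0, 0, 0]]
  ]
}}

```text
clock: 27.15
tcp_pos: [0.5226, 0.172, 0.2371]
orientation: [0.001, 0.608, 0.794, 0.001]
wrist_force: [-0.4, 0.5, -0.9]
finger_gap: 0.0001
```

```bash
python3 s2.py
python3 - <<'E'
from workcell import *
import cv2,numpy as np,pickle
from h import *
for n in("side","top"):
    p=read_camera(n); cv2.imwrite(f"pics/d_{n}.png",p["img"][:,:,::-1])
    if n=="side":
        u,v=proj(p,[.611,.291,.05]).astype(int);z=np.s_[v-25:v+25,u-25:u+25]
        q=pickle.load(open("side0.pkl","rb"))
        cv2.imwrite("pics/d_crop.png",np.hstack([cv2.resize(i["img"][z],(400,400),interpolation=cv2.INTER_CUBIC) for i in(q,p)])[:,:,::-1])
E
```

```text
27.35 [0.52256837 0.17251101 0.23616517] [ 0.33  0.15 -0.3 ]
```

View pics/d_crop.png

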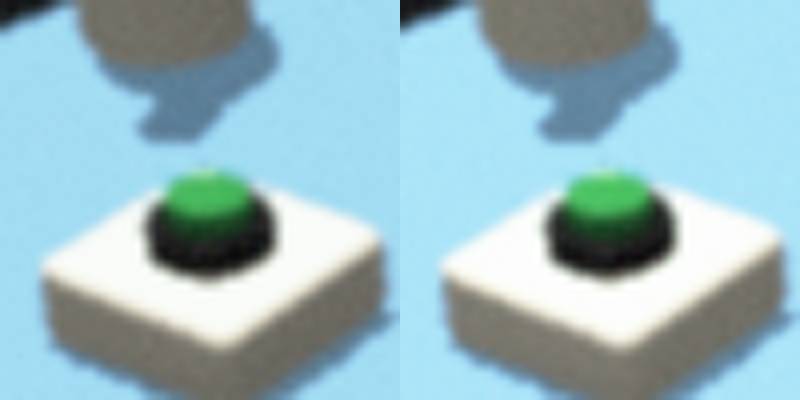

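View pics/d_side.png

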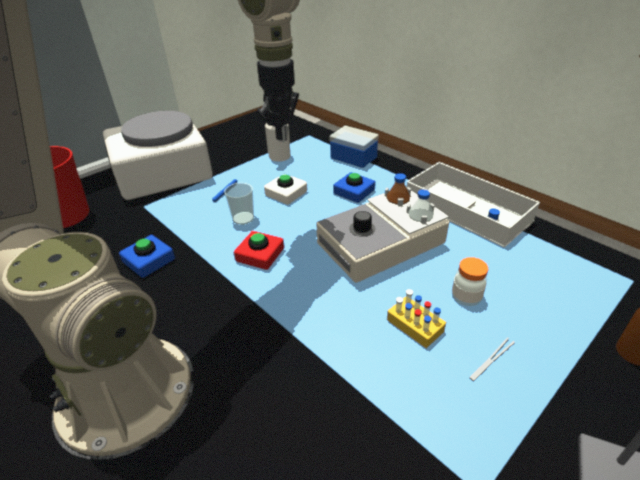

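The button is back up, identical to the first picture. Beaker (240,204), jar (470,281), rack, marker and forceps are unmoved, and the arm hangs clear. Handing in.

```bash
python3 -c "
from workcell import *
print(hand_in())"
```

```text
the job is handed in; nothing more can be done
None
```

The selector is set to the fourth click and the start button has been pressed and released. The job was handed in shortly after the robot clock read 27 s.

- **End stop:** I turned the knob anticlockwise until the resistance held steady at 0.51 N m, about 0.04 rad past the first rest. That is well short of the damage limit, and I held it there for over 0.1 s.
- **Fourth click:** I turned it clockwise, felt rests at about 77, 57, 37 and 15° tool yaw, and let go at the fourth with zero torque on the knob. That is about 84° (1.47 rad) from the stop. The rest angles agreed within about 2° with those on the way down, so the grip did not slip. I felt that rest only before letting go; the free knob could not be checked again, as it has no marks.
- **Start button:** I pressed the green button on the white pad to a hard bottom, peaking at 32 N at the wrist, and released it. The fingertip height at the bottom read 49.6 mm where I expected 46 mm. The spring force was still there at 56 mm on the way up, so I took it as the full 6 mm of travel with an offset in the height reading.
- **Last checks:** In the final side picture the button is up as at the start, every bystander stands where it was, and the arm touches nothing.

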